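Pin and clip the tilting fixture

ROBOT

A 6-joint arm with a two-finger parallel gripper is mounted at the origin on the work surface. World frame = base frame: x ahead of the robot, y to its left, z up, the work surface at z = 0. Lengths are in m, angles in rad, forces in N, time in s.
With the tool pointing down it reaches from about 0.375 to 0.9 m from the base axis. Payload 3.1 kg.
Tool frame: the origin (TCP) lies at the very end of the fingers, on their centre line; the grasp point (between the pads) lies 19 mm behind it; z points along the fingers, y is the line along which they close (so a half turn about z gives the same grasp; the last joint's range is limited). The gripper opens to 87 mm and grips with 3 to 60 N. Pads are 19 mm wide; open, the fingers measure 117 mm over their backs; the gripper's body (75 mm by 190 mm) begins 51 mm behind the grasp point.
Start: joints at [0.925, 0.527, 1.433, -0, 1.181, -0.178], TCP at [0.281, 0.558, 0.194] pointing down, gripper open.
Joint ranges: [-3.08, 3.08], [-0.75, 2.2], [0.22, 2.44], [-1.43, 4.57], [0, 2.65], [-2.85, 2.85]. Speed limits (rad/s): [2.79, 2.79, 3.14, 3.14, 3.14, 3.14].

INTERFACE

Orientations are given as a unit quaternion [x, y, z, w].
In Python, from rig import robot gives the robot as it stands. The module is installed in compiled form; this text tells all that it offers.
- The arm moves only by the tool play_rows, never from a script. Its argument "steps" is one flat list of numbers, 5 for each row, row after row: the opening, from -1 (shut) to 1 (fully open), then the shift along the tool's x, y, z as a fraction of full scale, then the turn about the tool's z as a fraction of full scale. In form: [claw, tx, ty, tz, twist, claw, tx, ty, tz, twist, ...]. A call has exactly 10 rows; each row shifts and turns the commanded pose from where the row before left it, along the tool's axes as they then stand; what a row does not reach is not made up. Full scale, the value 1, is 0.03 m for a shift and 0.1 rad for a turn. A row lasts 1/10 s, in which the tool goes at most 50 mm and 8.59 degrees, less where a joint would pass 70% of its speed; a pose out of reach is approached as far as the arm can. A call with a number of a shift or a turn outside -1 to 1 is refused whole. A call with a gripper value outside its range is refused whole. The fingers move at their own pace and stop on an object; "grip_force" is the grip in N (left out, the last holds). Time passes only in rows, so rows that do not move let the fingers close, or fill a call up. It gives the time, the measured TCP pose, the force, the opening and the grip force at its end, in the units of the state.
- robot.get_obs(): the state, without advancing time (a new reading comes with each control period).
- robot.camera(name): name is "scene" or "top" or "wrist"; returns a dict with "image" (384x512x3 uint8, red, green, blue), "mtx" (3x3 intrinsics, pixels), "rvec" (rotation vector, rad) and "tvec" (3), from world to camera coordinates, as OpenCV has them. Camera axes: x right, y down, z forward; pixel columns grow to the right and rows downward; lengths in m; the calibration is good to about 2 mm. A picture is of the moment at which its call begins. There is no depth.
- robot.hand_in(): hands the job in; it is judged then, once.
The state is a dict: "time": time; "q": joint angles; "joint_velocities": joint speeds; "joint_torque": joint torques, N m; "position": TCP position; "tool_rot": TCP orientation; "ft_force": force on the tool from outside, world axes, zero at the start; "moment": the same for the moment, N m; "grip_width": finger opening in m; "grip_force": force on a finger pad.
Only numpy, scipy, OpenCV 4.12 (cv2) and the standard library are available. Lean on these libraries where they do the work, as an engineer would, in place of code of your own. Each camera call takes 0.05 s, during which the arm holds its last target. There are 200 camera calls.

TASK

Push the clevis pin of the aluminium fixture bracket fully home, until its head is stopped by the brass bush; then take the R-clip out of its stand and push its straight leg down through the pin's cross-hole, with the bent leg riding over the side of the shaft until it snaps shut beneath it, so that the clip sits fully home and is let go. Feel your way and press gently all through (at most about 25 N on the pin, the clip or the bracket): never force a leg that has landed on the shaft, nor push on once the clip is home, and leave the other things on the table where they are.

Things in the scene. Friction and masses are not known exactly. Their poses are not given: they have to be found in the camera images.
- bracket: Fixed aluminium clevis bracket, origin under its centre, z up. Base 100 (x) x 84 (y) mm; two cheeks, outer faces at y = +35 and -35 mm, 128 mm high; black carrier plate between them out to x = +112 mm, 118 mm high. A steel pin, 20 mm thick, lies along the bracket's y axis through both cheeks, its axis at x = 0, 110 mm up; its head (disc 28 mm across, 10 mm thick) is at the +y end.
- pin (a joint): How far the pin is pushed in, towards the bracket's -y (m): 0 drawn out (starts at 0 to 0.008), 0.030 home, the head's underside hard against the brass bush on the +y cheek. It slides with about 3 N of friction. The bush is screwed in or out up to 11 mm either way, differently each time and measured nowhere; it keeps still during the job.
- head_nominal (a point): Fixed on the bracket, on the pin's axis at y = +61 mm: where the centre of the head's outer face is with the pin home and the bush at its middle setting. The true place is up to 11 mm nearer or farther along y: feel it where the pin stops. Axes as the bracket's.
- hole_nominal (a point): Fixed on the bracket, on top of the shaft (120 mm up) at y = -51 mm: nominal mouth of the pin's vertical cross-hole once the pin is home; the true one is up to 11 mm off along y, always 112 mm from the head's outer face. The hole goes right through, 6 mm square, chamfered 1 mm on its x sides only. The shaft ends 14 mm beyond its centre. Axes as the bracket's.
- clip: Loose R-clip of 4 mm steel wire, about 45 g, flat in its x-z plane, legs to -z (down). Origin: centre of the coil, a ring 22 mm across and 9 mm thick (y): grip it by its flat faces, closing along y. Straight leg at x = -9 mm, 80 mm long below the origin. Home: coil centre 42 to 44 mm above the shaft's axis, clip y along the bracket's y, either way round.
- clip_leg (a joint): Opening (rad) of the sprung bent leg, on the clip's +x side: 0 relaxed and when snapped shut, about 0.1 as it rides over the shaft. It bulges round the shaft's place (0.8 mm play), has a waist 57 mm below the coil centre, 6 mm from the straight leg (wire centres), then flares to its tip, 71 mm below and 18 mm out. Spring 5 N m/rad, preload 0.25 N m.
- clip_seat (a point): Point on the straight leg's centre line, 44 mm below the coil's centre: on the shaft's axis when home. Pushing down, the flare meets the shaft some 25 mm above home; riding over takes about 8 to 15 N; resistance drops once the waist has passed, some 12 mm above home, and at home the bend above the bulge meets the shaft as a hard stop. Axes as the clip's.
- clip_tip (a point): Rounded lower end of the clip's straight leg, 80 mm below the coil's centre. Axes as the clip's.
- stand: Fixed grey plastic stand 64 (x) x 46 (y) x 50 mm tall, origin at the centre of its underside. A slot in its top, 25 mm (x) by 7 mm (y) and 42 mm deep, holds the clip loosely upright on both leg ends: coil centre 88 mm above the table over the stand's centre, clip axes along the stand's; lift it straight up by at least 50 mm to clear.
- screwdriver: bystander: screwdriver lying on the table, 200 mm long, black handle 26 mm thick; origin at the centre of its underside; must stay where it is.
- adapter: bystander: black power adapter, 80 x 45 x 30 mm; origin at the centre of its underside; must stay where it is.
- jar: bystander: grey screw jar with a steel cap, 60 mm across, 75 mm tall; origin at the centre of its underside; must stay where it is.
- cover: bystander: flat black device cover, 110 x 160 x 16 mm; origin at the centre of its underside; must stay where it is.
- wrench: bystander: open-ended steel spanner, 180 mm long, 8 mm thick, lying flat; origin at the centre of its underside; must stay where it is.
- bin: bystander: open blue parts bin, 120 x 85 x 50 mm; origin at the centre of its underside; must stay where it is.
- spacer: bystander: aluminium spacer tube, 44 mm across, 30 mm tall, standing; origin at the centre of its underside; must stay where it is.
- hexkey: bystander: dark L-shaped hex key, 6 mm thick, 105 mm long, lying flat; origin at the centre of its underside; must stay where it is.

How it is judged:
On the way, in this order (a step that is already met when the one before it is completed fails the run):
1. the pin is pushed home against the bush (value of joint pin above 0.0275 m), for 0.2 s.
2. the clip is out of its stand, the pin still home (value of joint pin above 0.0275 m and height (world z) of clip_tip above 0.055 m), for 0.1 s.
3. the clip sits home on the pin, its bent leg shut beneath the shaft (value of joint pin above 0.0275 m and z of clip_seat in the frame of bracket between 0.102 and 0.116 m and x of clip_seat in the frame of bracket between -0.004 and 0.004 m and y of clip_seat in the frame of bracket between -0.065 and -0.037 m and x of clip_tip in the frame of bracket between -0.008 and 0.008 m and z of clip_tip in the frame of bracket below 0.085 m and value of joint clip_leg below 0.04 rad and linear speed of clip below 0.02 m/s), for 0.2 s.
At the end, for the whole second after the job is handed in: Pin home (within 2.5 mm); straight leg through its cross-hole, seat point 8 mm below to 6 mm above the shaft's axis and within 4 mm sideways, tip below the shaft and within 8 mm of straight under it; bent leg shut (under 0.04 rad); clip at rest (all of step 3); the robot touches nothing.
It fails at once if the fingers press on the bracket or its pin with more than 35 N (contact force between the fingers and bracket above 35 N).
It fails at once if the clip is forced against the pin or bracket with more than 45 N (all contacts summed) (contact force between clip and bracket above 45 N).
It fails at once if a bystander is moved more than 30 mm (distance of any of screwdriver, adapter, jar, cover, wrench, bin, spacer, hexkey from where it was at the start of the episode above 0.03 m).
It also fails if it takes over 64 s, if anything falls off the work surface, if the arm or the gripper's body presses on something with over 40 N, if the wrist force passes 120 N, or if a joint passes its speed limit or range.

## Working session

There is one attempt and no reset: what is moved stays moved. The work goes in short steps, Python scripts to look and compute and a tool call to move; the robot and the scene stay as the last step left them, time stands still between calls to the robot, and variables do not carry over. Pictures are saved under pics/ and viewed, at most 10 in all, crops included, and the job is handed in when it is done.

Besides the shell and the picture viewer there is one more tool, called as name(argument=value, ...) on one line, values as JSON. play_rows: Moves the arm, as the interface text tells. Shift numbers are shares of 0.03 m and turn numbers shares of 0.1 rad, none past 1 either way. Its arguments: {"type":"object","properties":{"steps":{"type":"array"},"grip_force":{"type":"number"}},"required":["steps"]}

```bash
mkdir -p pics
cat > h.py <<'E'
import numpy as np, cv2, pickle
from scipy.spatial.transform import Rotation as R
from rig import robot
def snap(name,fn):
    c=robot.camera(name); cv2.imwrite(f'pics/{fn}.png',c['image'][:,:,::-1]); pickle.dump(c,open(f'pics/{fn}.pkl','wb')); return c
def load(fn): return pickle.load(open(f'pics/{fn}.pkl','rb'))
def ray(c,uv):
    Rm=cv2.Rodrigues(np.array(c['rvec'],float))[0]; t=np.array(c['tvec'],float).ravel()
    d=Rm.T@np.linalg.inv(c['mtx'])@np.array([uv[0],uv[1],1.]); return -Rm.T@t,d
def atz(c,uv,z):
    o,d=ray(c,uv); return o+d*(z-o[2])/d[2]
def proj(c,p): return cv2.projectPoints(np.array(p,float).reshape(-1,3),np.array(c['rvec'],float),np.array(c['tvec'],float),np.array(c['mtx'],float),None)[0].reshape(-1,2)
E
python3 - <<'E'
from h import *
a=snap('scene','s0');b=snap('top','t0')
im=np.hstack([cv2.resize(x['image'],(400,300)) for x in (a,b)])
for f in 's0','t0': 
    cv2.imwrite(f'pics/{f}b.png',cv2.resize(cv2.imread(f'pics/{f}.png'),(800,600),interpolation=cv2.INTER_CUBIC))
o=robot.get_obs();print(o)
for c in(a,b):print(c['mtx'],ray(c,(256,192)))
E
```

```text
{'time': 0.1, 'q': array([ 9.25489458e-01,  5.28379945e-01,  1.43373751e+00, -4.13852997e-05,
        1.18139931e+00, -1.78517879e-01]), 'joint_velocities': array([-9.16059876e-04, -2.00859689e-03, -2.05632977e-03, -4.00229225e-04,
       -6.70689189e-05, -9.54337370e-04]), 'joint_torque': array([-7.10124550e-05, -4.40986347e+01, -1.77150804e+01,  6.34919107e-02,
        5.33292023e-02, -2.68830939e-05]), 'position': array([0.28083311, 0.55757355, 0.19297706]), 'tool_rot': array([ 2.31273542e-01,  9.72888289e-01, -8.89246391e-04, -3.67635045e-04]), 'ft_force': array([ 0.10097152, -0.4988919 , -0.65972807]), 'moment': array([-0.05659133, -0.02855983,  0.01639618]), 'grip_force': 0.0, 'grip_width': 0.08725314569937624}
[[374.70618458   0.         253.78833224]
 [  0.         374.70618458 191.5319026 ]
 [  0.           0.           1.        ]] (array([ 1.15597679, -0.62338512,  0.72421952]), array([-0.56340266,  0.57620759, -0.59211372]))
[[434.46588602   0.         260.09318444]
 [  0.         434.46588602 187.2154961 ]
 [  0.           0.           1.        ]] (array([0.42744377, 0.01342045, 1.40449902]), array([ 0.08352326,  0.00187901, -0.99660944]))
```

View pics/s0b.png

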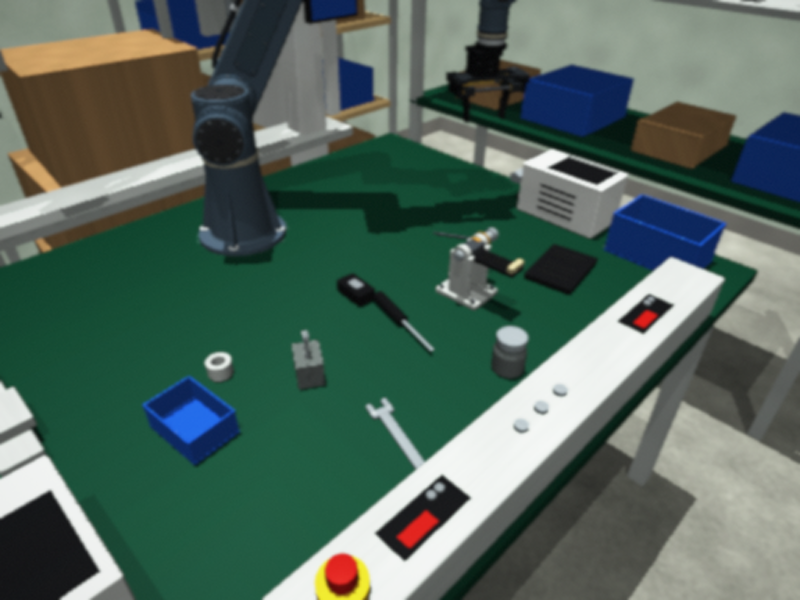

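View pics/t0b.png

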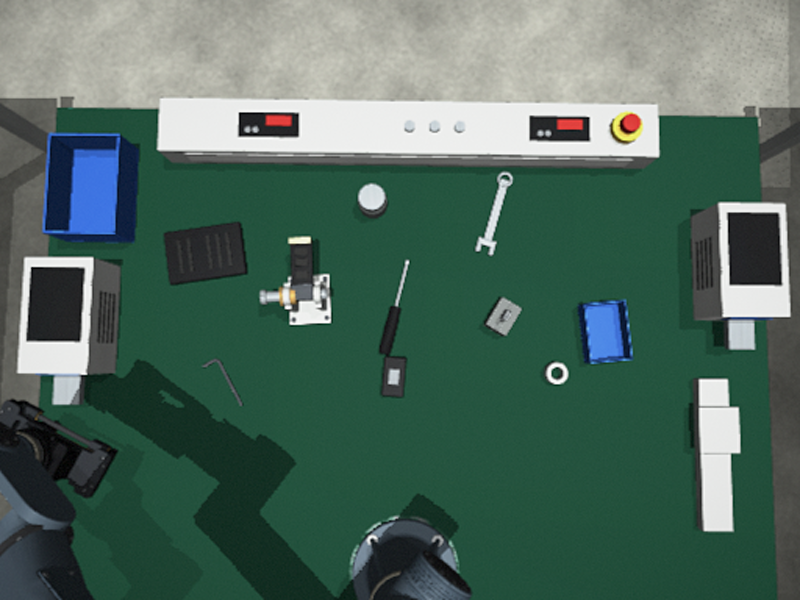

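The top view (800x600) shows the bracket at about (308,297), its head to the left (+y) and its carrier plate up (+x). The stand with the clip is at (504,316). I'll enlarge both.

Run:
```python
from h import *
t=load('t0')['image'][:,:,::-1]
# top crops x8: bracket x160-215,y145-215 ; stand
A=cv2.resize(t[148:211,162:217],None,fx=7,fy=7,interpolation=cv2.INTER_CUBIC)
B=cv2.resize(t[180:222,300:342],None,fx=9,fy=9,interpolation=cv2.INTER_CUBIC)
H=max(A.shape[0],B.shape[0]);f=lambda a:np.pad(a,((0,H-a.shape[0]),(0,5),(0,0)))
cv2.imwrite('pics/c1.png',np.hstack([f(A),f(B)]));print(A.shape,B.shape)
```

```text
(441, 385, 3) (378, 378, 3)
```

View pics/c1.png

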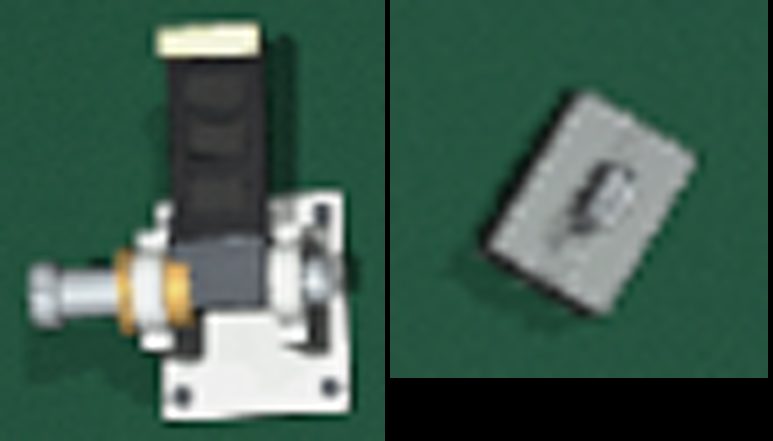

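Run:
```python
from h import *
c=load('t0')
a=lambda x,y:(162+(x+.5)/7-.5,148+(y+.5)/7-.5)
b=lambda x,y:(300+(x-390+.5)/9-.5,180+(y+.5)/9-.5)
print('base',[atz(c,a(*p),.01)[:2].round(4) for p in [(343,192),(350,412),(163,420)]])
print('head edge ends',[atz(c,a(*p),.11)[:2].round(4) for p in [(28,296),(62,295)]], 'pin -y end',atz(c,a(330,283),.11)[:2].round(4))
print('bush',[atz(c,a(*p),.11)[:2].round(4) for p in [(118,291),(190,291)]])
print('plate end',[atz(c,a(*p),.118)[:2].round(4) for p in [(157,27),(260,23),(158,58),(262,55)]])
P=np.array([atz(c,b(*p),.05)[:2] for p in [(585,88),(697,155),(607,316),(487,248)]])
print('stand',P.round(4),P.mean(0),[np.linalg.norm(P[i]-P[i-1]).round(4) for i in range(4)])
for d in (P[0]-P[3],P[1]-P[2]):print(np.degrees(np.arctan2(d[1],d[0])))
print('coil',atz(c,b(614,187),.099)[:2])
o=robot.get_obs();print(R.from_quat(o['tool_rot']).as_matrix().round(3))
```

```text
base [array([0.5977, 0.1634]), array([0.4962, 0.158 ]), array([0.4916, 0.2435])]
head edge ends [array([0.5392, 0.2859]), array([0.5398, 0.2714])] pin -y end [0.5463 0.1573]
bush [array([0.5418, 0.2476]), array([0.5422, 0.217 ])]
plate end [array([0.6546, 0.2328]), array([0.6569, 0.1888]), array([0.6412, 0.232 ]), array([0.6431, 0.1876])]
stand [[ 0.5517 -0.1883]
 [ 0.5288 -0.2272]
 [ 0.4725 -0.1957]
 [ 0.4956 -0.1541]] [ 0.51214095 -0.19136488] [np.float64(0.0657), np.float64(0.0452), np.float64(0.0645), np.float64(0.0476)]
-31.33597435760403
-29.249002499383245
coil [ 0.51403564 -0.1906559 ]
[[-0.893  0.45  -0.001]
 [ 0.45   0.893 -0.002]
 [ 0.    -0.002 -1.   ]]
```

play_rows(steps=[-1,0,0,0,-1,-1,0,0,0,-1,-1,0,0,0,-1,-1,0,0,0,-1,-1,0,0,0,-1,-1,0,0,0,-0.2,-1,0,0,0,0,-1,0,0,0,0,-1,0,0,0,0,-1,0,0,0,0], grip_force=20)

```text
time: 1.1
position: [0.2812, 0.5581, 0.1938]
tool_rot: [-0.026, 1.0, -0.0, -0.0]
ft_force: [-0.2, 0.5, 0.5]
grip_width: 0.0148
grip_force: 0.0
```

```bash
cat >> h.py <<'E'
BO=np.array([.5447,.2035,0]);BY=np.radians(3.05);BR=R.from_euler('z',BY).as_matrix()
def goal(p,yaw=None):
    "world goal -> tool-frame shift mm, and twist needed"
    o=robot.get_obs();T=R.from_quat(o['tool_rot']).as_matrix()
    d=(np.array(p)-o['position'])*1000
    print('t',o['time'],'pos',o['position'].round(4),'F',o['ft_force'].round(1),'M',o['moment'].round(2),'w',round(o['grip_width'],4),'gf',round(o['grip_force'],1))
    print('inBracket',(BR.T@(o['position']-BO)).round(4),'tooly deg',np.degrees(np.arctan2(T[1,1],T[0,1])).round(2))
    print('shift mm tool',(T.T@d).round(1),'full-scale',(T.T@d/30).round(2))
def goalb(p): goal(BO+BR@np.array(p))
E
python3 -c "
from h import *
goalb([0,.125,.193])"
```

```text
t 1.1 pos [0.2812 0.5581 0.1938] F [-0.2  0.5  0.5] M [0.03 0.01 0.03] w 0.0148 gf 0.0
inBracket [-0.2442  0.3681  0.1938] tooly deg 93.02
shift mm tool [-244.4 -243.     0.8] full-scale [-8.15 -8.1   0.03]
```

play_rows(steps=[-1,-0.815,-0.81,0,0,-1,-0.815,-0.81,0,0,-1,-0.815,-0.81,0,0,-1,-0.815,-0.81,0,0,-1,-0.815,-0.81,0,0,-1,-0.815,-0.81,0,0,-1,-0.815,-0.81,0,0,-1,-0.815,-0.81,0,0,-1,-0.815,-0.81,0,0,-1,-0.815,-0.81,0,0])

```text
time: 2.1
position: [0.5393, 0.3275, 0.1939]
tool_rot: [-0.026, 1.0, 0.0, 0.0]
ft_force: [0.2, 0.5, 0.9]
grip_width: 0.0005
grip_force: 0.0
```

play_rows(steps=[-1,0,0,0,0,-1,0,0,0.5,0,-1,0,0,0.5,0,-1,0,0,0.5,0,-1,0,0,0.5,0,-1,0,0,0.5,0,-1,0,0,0.5,0,-1,0,0,0,0,-1,0,0,0,0,-1,0,0,0,0])

```text
time: 3.1
position: [0.5387, 0.329, 0.1048]
tool_rot: [-0.027, 1.0, 0.0, 0.001]
ft_force: [0.8, 0.4, 0.6]
grip_width: 0.0008
grip_force: 0.0
```

```bash
python3 -c "
from h import *
goalb([0,.099,.103])
snap('wrist','w1')
import cv2
snap('scene','s1');im=cv2.imread('pics/s1.png')[130:210,260:360]
w=cv2.resize(cv2.imread('pics/w1.png'),(400,300))
cv2.imwrite('pics/c2.png',np.hstack([w,cv2.resize(im,(375,300),interpolation=2)]))"
```

```text
t 3.1 pos [0.5387 0.329  0.1048] F [0.8 0.4 0.6] M [ 0.05  0.06 -0.05] w 0.0008 gf 0.0
inBracket [0.0007 0.1257 0.1048] tooly deg 93.06
shift mm tool [  0.7 -26.7   1.8] full-scale [ 0.02 -0.89  0.06]
```

View pics/c2.png

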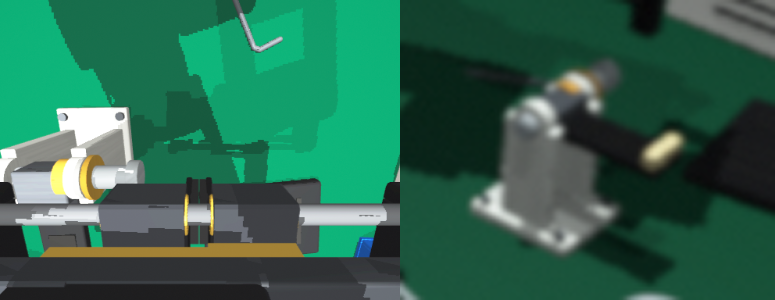

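play_rows(steps=[-1,0,-0.23,0.1,0,-1,0,-0.2,0,0,-1,0,-0.2,0,0,-1,0,-0.1,0,0,-1,0,-0.06,0,0,-1,0,-0.06,0,0,-1,0,-0.06,0,0,-1,0,-0.06,0,0,-1,0,-0.06,0,0,-1,0,-0.06,0,0])

```text
time: 4.2
position: [0.54, 0.2958, 0.1008]
tool_rot: [-0.027, 1.0, -0.0, -0.0]
ft_force: [0.5, 0.3, 0.6]
grip_width: 0.0008
grip_force: 0.0
```

```bash
python3 -c "
from h import *
goalb([0,.076,.103])"
```

```text
t 4.2 pos [0.54   0.2958 0.1008] F [0.5 0.3 0.6] M [ 0.02  0.01 -0.  ] w 0.0008 gf 0.0
inBracket [0.0002 0.0924 0.1008] tooly deg 93.06
shift mm tool [  0.2 -16.4  -2.2] full-scale [ 0.01 -0.55 -0.07]
```

play_rows(steps=[-1,0,-0.03,0,0,-1,0,-0.03,0,0,-1,0,-0.03,0,0,-1,0,-0.03,0,0,-1,0,-0.03,0,0,-1,0,-0.03,0,0,-1,0,-0.03,0,0,-1,0,-0.03,0,0,-1,0,-0.03,0,0,-1,0,-0.03,0,0])

```text
time: 5.2
position: [0.5405, 0.2868, 0.1008]
tool_rot: [-0.027, 1.0, -0.0, -0.0]
ft_force: [-0.2, -0.5, 0.9]
grip_width: 0.0001
grip_force: 0.0
```

```bash
python3 -c "
from h import *
c=snap('wrist','w2');a=snap('top','t2');s=snap('scene','s2')
f=lambda i,s:cv2.resize(i[:,:,::-1],s,interpolation=2)
cv2.imwrite('pics/c3.png',np.hstack([f(c['image'],(400,300)),f(a['image'][148:208,155:217],(310,300))]))"
```

```text
(no output)
```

View pics/c3.png

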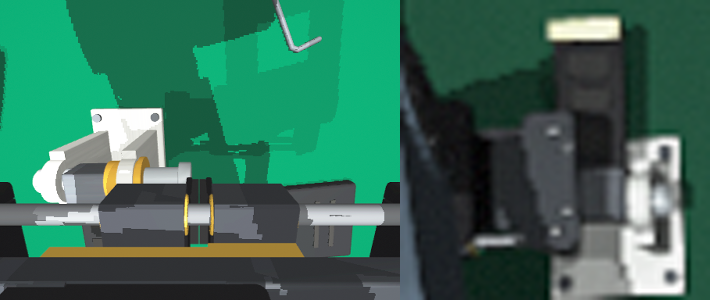

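```bash
python3 -c "
from h import *
c=load('w2');o=robot.get_obs();s=400/512
p=o['position'];goalb([0,.076,.11])
print('tcp px(in 400x300)',proj(c,p)*s, 'tcp+-15 y',proj(c,[p+BR@[0,-.015,0],p+BR@[0,.015,0]])*s)
for y in (.083,.073,.047): print(y,proj(c,[BO+BR@[0,y,z] for z in (.096,.11,.124)])*s)
print('base corners',proj(c,[BO+BR@[-.05,y,.01] for y in (-.042,.042)])*s)
print('cam',ray(c,(256,192)))
im=c['image'][:,:,::-1][200:340,60:300]
cv2.imwrite('pics/c4.png',cv2.resize(im,(800,467),interpolation=2))"
```

```text
t 5.35 pos [0.5405 0.2868 0.1008] F [-0.2 -0.2 -0.8] M [-0.01 -0.01 -0.04] w 0.0004 gf 0.0
inBracket [0.0003 0.0834 0.1008] tooly deg 93.04
shift mm tool [ 0.3 -7.4 -9.2] full-scale [ 0.01 -0.25 -0.31]
tcp px(in 400x300) [[198.07061648 176.29233504]] tcp+-15 y [[180.91445808 176.30348488]
 [215.22324069 176.2811875 ]]
0.083 [[197.65012954 174.05821455]
 [197.60265014 179.95027577]
 [197.54816497 186.71173433]]
0.073 [[186.46330091 174.0653348 ]
 [185.64713892 179.95830828]
 [184.71053967 186.72088073]]
0.047 [[157.3705113  174.08385194]
 [154.55477446 179.97919821]
 [151.32344899 186.74466799]]
base corners [[ 92.62788335 109.11662737]
 [163.31758777 109.09921225]]
cam (array([0.46655426, 0.28311228, 0.29300451]), array([ 0.25255732,  0.02040491, -0.96755288]))
```

View pics/c4.png

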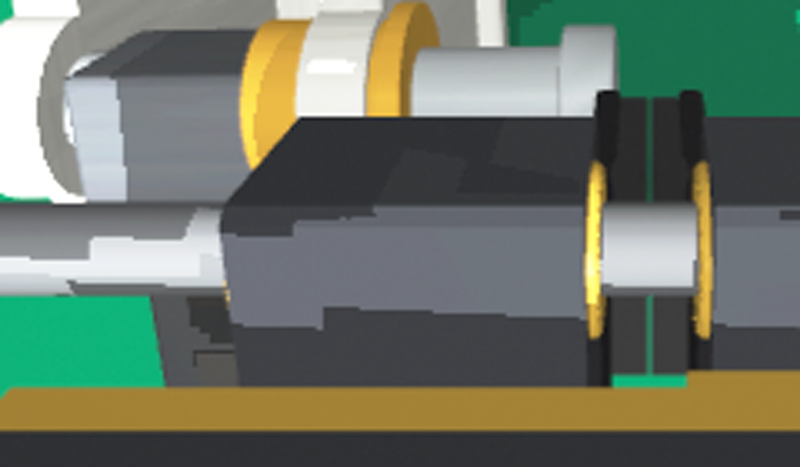

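play_rows(steps=[-1,0,-0.015,0,0,-1,0,-0.015,0,0,-1,0,-0.015,0,0,-1,0,-0.015,0,0,-1,0,-0.015,0,0,-1,0,-0.015,0,0,-1,0,-0.015,0,0,-1,0,-0.015,0,0,-1,0,-0.015,0,0,-1,0,-0.015,0,0])

```text
time: 6.35
position: [0.5408, 0.2823, 0.1008]
tool_rot: [-0.027, 1.0, -0.0, 0.0]
ft_force: [-0.2, 0.5, -0.6]
grip_width: 0.0005
grip_force: 0.0
```

```bash
python3 -c "
from h import *
goalb([0,.076,.11])
c=snap('wrist','w3')
im=c['image'][:,:,::-1][200:340,60:300]
cv2.imwrite('pics/c5.png',cv2.resize(im,(800,467),interpolation=2))"
```

```text
t 6.35 pos [0.5408 0.2823 0.1008] F [-0.2  0.5 -0.6] M [-0.   -0.04 -0.07] w 0.0005 gf 0.0
inBracket [0.0003 0.0789 0.1008] tooly deg 93.05
shift mm tool [ 0.3 -2.9 -9.2] full-scale [ 0.01 -0.1  -0.31]
```

View pics/c5.png

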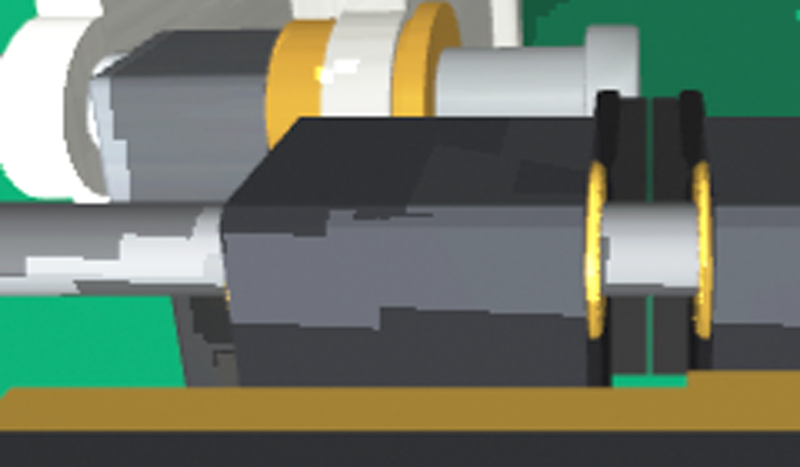

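```bash
python3 -c "
from h import *
c=load('w3');p=robot.get_obs()['position']
cr=lambda q:((proj(c,q)-[60,200])/.3).round(0)
print('head outer -x edge/centre/top',cr([BO+BR@[x,.0775,z] for x,z in((-.014,.11),(0,.11),(0,.124),(-.0099,.12))]).tolist())
for x in (-.0095,0,.0095): print(x,cr([p+BR@[x,-.01,z] for z in (0,.01,.02,.03,.04,.07)]).tolist())
"
```

```text
head outer -x edge/centre/top [[638.0, 33.0], [638.0, 101.0], [637.0, 130.0], [637.0, 71.0]]
-0.0095 [[595.0, 42.0], [593.0, 58.0], [590.0, 76.0], [587.0, 97.0], [583.0, 119.0], [570.0, 207.0]]
0 [[596.0, 86.0], [593.0, 104.0], [591.0, 124.0], [588.0, 147.0], [584.0, 172.0], [571.0, 269.0]]
0.0095 [[596.0, 128.0], [594.0, 149.0], [591.0, 171.0], [588.0, 196.0], [585.0, 224.0], [573.0, 330.0]]
```

The head at crop (638,33–101) shows the bracket pose is right, yet the fingers are passing above it. They look about 27 mm shorter than the TCP suggests, so I'll back off, lower and push again.

play_rows(steps=[-1,0,0.2,0,0,-1,0,0.25,0,0,-1,0,0,0,0,-1,0,0,0.2,0,-1,0,0,0.2,0,-1,0,0,0.2,0,-1,0,0,0.03,0,-1,0,0,0,0,-1,0,-0.05,0,0,-1,0,-0.03,0,0])

```text
time: 7.4
position: [0.5404, 0.2933, 0.0822]
tool_rot: [-0.027, 1.0, 0.0, 0.0]
ft_force: [-0.2, 0.7, -0.1]
grip_width: 0.0003
grip_force: 0.0
```

play_rows(steps=[-1,0,-0.015,0,0,-1,0,-0.015,0,0,-1,0,-0.015,0,0,-1,0,-0.015,0,0,-1,0,-0.015,0,0,-1,0,-0.015,0,0,-1,0,-0.015,0,0,-1,0,-0.015,0,0,-1,0,-0.015,0,0,-1,0,-0.015,0,0])

```text
time: 8.4
position: [0.5404, 0.2895, 0.082]
tool_rot: [-0.026, 1.0, 0.001, 0.0]
ft_force: [-0.6, 3.5, -0.3]
grip_width: 0.0001
grip_force: 1.5
```

```bash
python3 -c "
from h import *
goalb([0,.076,.11])
c=snap('wrist','w4')
im=c['image'][:,:,::-1][200:340,60:300]
cv2.imwrite('pics/c6.png',cv2.resize(im,(800,467),interpolation=2))"
```

```text
t 8.4 pos [0.5404 0.2895 0.082 ] F [-0.6  3.5 -0.3] M [0.56 0.1  0.02] w 0.0001 gf 1.5
inBracket [0.0003 0.0861 0.082 ] tooly deg 93.02
shift mm tool [  0.3 -10.1 -28.1] full-scale [ 0.01 -0.34 -0.94]
```

play_rows(steps=[-1,0,-0.05,0,0,-1,0,-0.05,0,0,-1,0,-0.05,0,0,-1,0,-0.05,0,0,-1,0,-0.05,0,0,-1,0,-0.05,0,0,-1,0,-0.05,0,0,-1,0,-0.05,0,0,-1,0,-0.05,0,0,-1,0,-0.05,0,0])

```text
time: 9.45
position: [0.5414, 0.2738, 0.082]
tool_rot: [-0.027, 1.0, 0.0, 0.0]
ft_force: [0.1, 4.1, -0.7]
grip_width: 0.0005
grip_force: 1.6
```

play_rows(steps=[-1,0,-0.01,0,0,-1,0,-0.01,0,0,-1,0,-0.01,0,0,-1,0,-0.01,0,0,-1,0,-0.01,0,0,-1,0,-0.01,0,0,-1,0,-0.01,0,0,-1,0,-0.01,0,0,-1,0,-0.01,0,0,-1,0,-0.01,0,0])

```text
time: 10.45
position: [0.5415, 0.2709, 0.082]
tool_rot: [-0.027, 1.0, 0.0, 0.0]
ft_force: [1.8, 4.5, -1.8]
grip_width: 0.0004
grip_force: 1.5
```

```bash
python3 -c "
from h import *
goalb([0,.076,.11])"
```

```text
t 10.45 pos [0.5415 0.2709 0.082 ] F [ 1.8  4.5 -1.8] M [ 0.65 -0.21  0.03] w 0.0004 gf 1.5
inBracket [0.0004 0.0675 0.082 ] tooly deg 93.05
shift mm tool [  0.4   8.5 -28. ] full-scale [ 0.01  0.28 -0.93]
```

play_rows(steps=[-1,0,-0.01,0,0,-1,0,-0.01,0,0,-1,0,-0.01,0,0,-1,0,-0.01,0,0,-1,0,-0.01,0,0,-1,0,-0.01,0,0,-1,0,-0.01,0,0,-1,0,-0.01,0,0,-1,0,-0.01,0,0,-1,0,-0.01,0,0])

```text
time: 11.45
position: [0.5417, 0.268, 0.082]
tool_rot: [-0.027, 1.0, 0.0, 0.0]
ft_force: [2.5, 2.3, -1.3]
grip_width: 0.0004
grip_force: 1.5
```

play_rows(steps=[-1,0,-0.007,0,0,-1,0,-0.007,0,0,-1,0,-0.007,0,0,-1,0,-0.007,0,0,-1,0,-0.007,0,0,-1,0,-0.007,0,0,-1,0,-0.007,0,0,-1,0,-0.007,0,0,-1,0,-0.007,0,0,-1,0,-0.007,0,0])

```text
time: 12.45
position: [0.5417, 0.2659, 0.082]
tool_rot: [-0.027, 1.0, 0.0, 0.0]
ft_force: [1.6, 2.7, -0.1]
grip_width: 0.0001
grip_force: 1.5
```

play_rows(steps=[-1,0,-0.007,0,0,-1,0,-0.007,0,0,-1,0,-0.007,0,0,-1,0,-0.007,0,0,-1,0,-0.007,0,0,-1,0,-0.007,0,0,-1,0,-0.007,0,0,-1,0,-0.007,0,0,-1,0,-0.007,0,0,-1,0,-0.007,0,0])

```text
time: 13.45
position: [0.5417, 0.2637, 0.0819]
tool_rot: [-0.027, 1.0, -0.0, -0.0]
ft_force: [0.3, 3.0, 0.5]
grip_width: 0.0004
grip_force: 1.5
```

```bash
python3 -c "
from h import *
goalb([0,.076,.11])
c=snap('wrist','w5');g=lambda c:c['image'][:,:,::-1][190:300,90:290]
cv2.imwrite('pics/c7.png',np.vstack([cv2.resize(g(x),(545,300),interpolation=2) for x in (load('w4'),c)]))"
```

```text
t 13.45 pos [0.5417 0.2637 0.0819] F [0.3 3.  0.5] M [ 0.64 -0.24  0.07] w 0.0004 gf 1.5
inBracket [0.0002 0.0603 0.0819] tooly deg 93.05
shift mm tool [  0.2  15.7 -28.1] full-scale [ 0.01  0.52 -0.94]
```

View pics/c7.png

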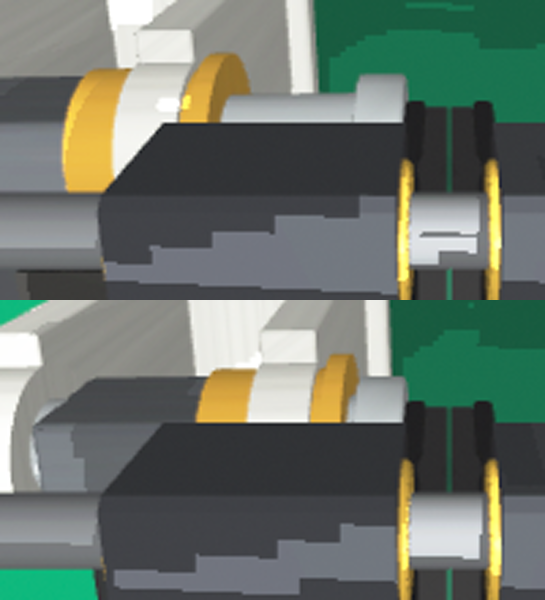

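play_rows(steps=[-1,0,-0.007,0,0,-1,0,-0.007,0,0,-1,0,-0.007,0,0,-1,0,-0.007,0,0,-1,0,-0.007,0,0,-1,0,-0.007,0,0,-1,0,-0.007,0,0,-1,0,-0.007,0,0,-1,0,-0.007,0,0,-1,0,-0.007,0,0])

```text
time: 14.5
position: [0.5418, 0.262, 0.082]
tool_rot: [-0.026, 1.0, 0.0, -0.0]
ft_force: [0.4, 4.2, 0.5]
grip_width: 0.0003
grip_force: 2.3
```

play_rows(steps=[-1,0,-0.007,0,0,-1,0,-0.007,0,0,-1,0,-0.007,0,0,-1,0,-0.007,0,0,-1,0,-0.007,0,0,-1,0,0,0,0,-1,0,0,0,0,-1,0,0,0,0,-1,0,0,0,0,-1,0,0,0,0])

```text
time: 15.5
position: [0.5418, 0.262, 0.082]
tool_rot: [-0.026, 1.0, 0.001, 0.0]
ft_force: [1.0, 6.4, 0.3]
grip_width: 0.0006
grip_force: 3.5
```

```bash
python3 -c "
from h import *
goalb([0,.076,.11])"
```

```text
t 15.5 pos [0.5418 0.262  0.082 ] F [1.  6.4 0.3] M [ 1.31 -0.14  0.11] w 0.0006 gf 3.5
inBracket [0.0003 0.0585 0.082 ] tooly deg 93.02
shift mm tool [  0.3  17.5 -28. ] full-scale [ 0.01  0.58 -0.93]
```

play_rows(steps=[-1,0,-0.02,0,0,-1,0,-0.02,0,0,-1,0,-0.02,0,0,-1,0,0,0,0,-1,0,0,0,0,-1,0,0,0,0,-1,0,0,0,0,-1,0,0,0,0,-1,0,0,0,0,-1,0,0,0,0])

```text
time: 16.5
position: [0.5419, 0.262, 0.0821]
tool_rot: [-0.026, 1.0, 0.003, 0.0]
ft_force: [0.9, 11.2, -0.2]
grip_width: 0.0003
grip_force: 5.9
```

```bash
python3 -c "
from h import *
goalb([0,.1,.082])
for n in ('w4','w5'):
  c=load(n)
  # -x limb of head at x=-.012,z~.117: solve y
  for x,z in((-.014,.11),(-.0099,.12)):
    ys=np.linspace(.04,.09,501); u=proj(c,[BO+BR@[x,y,z] for y in ys])[:,0]
    print(n,x,np.interp(239.4,u,ys).round(4))
"
```

```text
t 16.5 pos [0.5419 0.262  0.0821] F [ 0.9 11.2 -0.2] M [ 2.11 -0.06  0.06] w 0.0003 gf 5.9
inBracket [0.0003 0.0586 0.0821] tooly deg 92.98
shift mm tool [ 0.4 41.4  0.3] full-scale [0.01 1.38 0.01]
w4 -0.014 0.078
w4 -0.0099 0.0784
w5 -0.014 0.0522
w5 -0.0099 0.0526
```

play_rows(steps=[-1,0,0.4,0,0,-1,0,0.5,0,0,-1,0,0.2,0,0,-1,0,0,-1,0,-1,0,0,-1,0,-1,0,0,-1,0,-1,0,0,-1,0,-1,0,0,-0.8,0,0,0,0,0,0,0,0,0,0,0])

```text
time: 17.5
position: [0.5398, 0.2915, 0.2257]
tool_rot: [-0.027, 1.0, -0.0, -0.0]
ft_force: [-0.4, -0.5, -0.4]
grip_width: 0.0093
grip_force: 0.0
```

```bash
python3 -c "
from h import *
goal([.513,-.191,.225])"
```

```text
t 17.5 pos [0.5398 0.2915 0.2257] F [-0.4 -0.5 -0.4] M [ 0.05 -0.04 -0.01] w 0.0093 gf 0.0
inBracket [-2.000e-04  8.820e-02  2.257e-01] tooly deg 93.06
shift mm tool [  52.5 -480.4    1.1] full-scale [  1.75 -16.01   0.04]
```

play_rows(steps=[0,0.11,-1,0,0,0,0.11,-1,0,0,0,0.11,-1,0,0,0,0.11,-1,0,0,0,0.11,-1,0,0,0,0.11,-1,0,0,0,0.11,-1,0,0,0,0.11,-1,0,0,0,0.11,-1,0,0,0,0.11,-1,0,0])

```text
time: 18.5
position: [0.5214, -0.0105, 0.2238]
tool_rot: [-0.027, 1.0, 0.0, -0.002]
ft_force: [-0.1, -0.2, -0.7]
grip_width: 0.0435
grip_force: 0.0
```

play_rows(steps=[0,0.11,-1,0,0,0,0.11,-1,0,0,0,0.11,-1,0,0,0,0.11,-1,0,0,0,0.11,-1,0,0,0,0.11,-1,0,0,0,0,0,0,1,0,0,0,0,1,0,0,0,0,1,0,0,0,0,1])

```text
time: 19.5
position: [0.5114, -0.1898, 0.2236]
tool_rot: [0.175, 0.985, 0.001, -0.003]
ft_force: [-0.2, -0.4, 0.6]
grip_width: 0.0437
grip_force: 0.0
```

play_rows(steps=[0,0,0,0,1,0,0,0,0,0.8,0,0,0,1,0,0,0,0,0.7,0,0,0,0,0,0,0,0,0,0,0,0,0,0,0,0,0,0,0,0,0,0,0,0,0,0,0,0,0,0,0])

```text
time: 20.5
position: [0.5134, -0.1905, 0.1756]
tool_rot: [0.26, 0.966, -0.0, 0.001]
ft_force: [0.5, -0.1, 0.5]
grip_width: 0.0434
grip_force: 0.0
```

```bash
python3 -c "
from h import *
goal([.513,-.191,.12])
c=snap('wrist','w6')
cv2.imwrite('pics/c8.png',cv2.resize(c['image'][:,:,::-1],(800,600),interpolation=2))
q=np.array(robot.get_obs()['position'])
S=R.from_euler('z',-30.3,degrees=True).as_matrix()
print((proj(c,[[.513,-.191,.088],q])*800/512).round())
print((proj(c,[np.array([.5125,-.191,.05])+S@[x,y,0] for x,y in((.032,.023),(.032,-.023),(-.032,-.023),(-.032,.023))])*800/512).round().tolist())"
```

```text
t 20.5 pos [ 0.5134 -0.1905  0.1756] F [ 0.5 -0.1  0.5] M [0.   0.01 0.04] w 0.0434 gf 0.0
inBracket [-0.0523 -0.3918  0.1756] tooly deg 59.82
shift mm tool [ 0.2 -0.6 55.6] full-scale [ 0.01 -0.02  1.85]
[[395. 302.]
 [396. 353.]]
[[428.0, 331.0], [363.0, 331.0], [361.0, 241.0], [429.0, 241.0]]
```

View pics/c8.png

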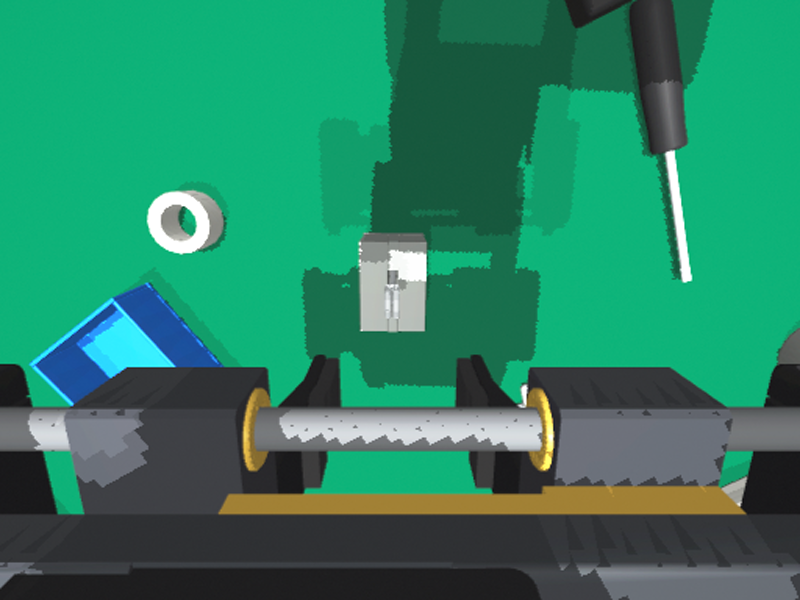

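The stand sits at (361–428, 241–331), just as predicted, with the coil at about (392,295). The open finger tips' inner edges are at (339,356) and (459,356), so I'll fit where the tips really are.

```bash
python3 -c "
from h import *
from scipy.optimize import least_squares
c=load('w6');o=robot.get_obs();T=R.from_quat(o['tool_rot']).as_matrix();q=o['position']
pr=lambda x,y,z:(proj(c,q+T@[x,y,z])*800/512)[0]
for s in (1,-1): print(pr(0,.0217*s,0),pr(.0095,.0217*s,-.03),pr(-.0095,.0217*s,-.03))
print('shaft bar y', [ (z,pr(.0095,0,z).round()) for z in (0,-.02,-.03,-.04)])
f=lambda v:np.r_[pr(v[0],v[1]-.0217,v[2])-[339,357],pr(v[0],v[1]+.0217,v[2])-[459,357]]
r=least_squares(f,[0.0095,0,-.03]);print(r.x,r.fun)
f=lambda v:np.r_[pr(v[0],v[1]+.0217,v[2])-[339,357],pr(v[0],v[1]-.0217,v[2])-[459,357]]
r=least_squares(f,[0.0095,0,-.03]);print(r.x,r.fun)
# straight leg ends & coil in image crop for side test
S=R.from_euler('z',-30.3,degrees=True).as_matrix()
P=lambda x,y,z:(proj(c,np.array([.5125,-.191,0])+S@[x,y,z])*800/512)[0].round().tolist()
print('coil top',P(0,0,.099),'coil edges',P(-.011,0,.088),P(.011,0,.088),'slot ends',P(-.0125,0,.05),P(.0125,0,.05), 'leg -9',P(-.009,0,.05),P(.009,0,.05))
"
```

```text
[445.69749215 353.01517521] [454.48901555 358.28027835] [452.85138922 404.81120778]
[346.49343601 353.04121948] [337.32429006 358.31182216] [339.05228529 404.84857465]
shaft bar y [(0, array([396., 332.])), (-0.02, array([396., 349.])), (-0.03, array([396., 358.])), (-0.04, array([396., 369.]))]
[ 0.01148081  0.0011297  -0.03370834] [ 4.29506713e-06  1.60535936e-02 -4.29561447e-06 -1.60560418e-02]
[-189743.27054817    2032.61430814  479455.76867339] [ 6.00000223e+01 -1.12553619e-06 -6.00000174e+01 -1.11491784e-06]
coil top [395.0, 306.0] coil edges [395.0, 284.0] [395.0, 318.0] slot ends [395.0, 269.0] [395.0, 304.0] leg -9 [395.0, 274.0] [395.0, 300.0]
```

play_rows(steps=[0,0,-0.07,0.8,0,0,0,0,0.9,0,0,0,0,0.9,0,0,0,0,0.9,0,0,0,0,0.5,0,0,0,0,0.38,0,0,0,0,0,0,-0.6,0,0,0,0,-0.6,0,0,0,0,-0.6,0,0,0,0], grip_force=40)

```text
time: 21.55
position: [0.5127, -0.1926, 0.0446]
tool_rot: [0.26, 0.966, -0.0, 0.001]
ft_force: [-0.4, -0.6, 0.0]
grip_width: 0.0271
grip_force: 0.0
```

```bash
python3 -c "
from h import *
goal([.513,-.191,.044])"
```

```text
t 21.55 pos [ 0.5127 -0.1926  0.0446] F [-0.4 -0.6  0. ] M [ 0.   -0.02  0.02] w 0.0271 gf 0.0
inBracket [-0.053  -0.3938  0.0446] tooly deg 59.82
shift mm tool [0.5 1.5 0.6] full-scale [0.02 0.05 0.02]
```

play_rows(steps=[-0.75,0,0,0,0,-0.75,0,0,0,0,-0.85,0,0,0,0,-0.85,0,0,0,0,-1,0,0,0,0,-1,0,0,0,0,-1,0,0,0,0,-1,0,0,0,0,-1,0,0,0,0,-1,0,0,0,0])

```text
time: 22.55
position: [0.5121, -0.1922, 0.0436]
tool_rot: [0.26, 0.966, 0.0, 0.0]
ft_force: [-0.1, 0.0, 1.4]
grip_width: 0.0082
grip_force: 40.0
```

play_rows(steps=[-1,0,0,-0.2,0,-1,0,0,-0.5,0,-1,0,0,-0.8,0,-1,0,0,-0.9,0,-1,0,0,-0.9,0,-1,0,0,-0.9,0,-1,0,0,-0.7,0,-1,0,0,0,-1,-1,0,0,0,-1,-1,0,0,0,-1])

```text
time: 23.55
position: [0.5117, -0.1921, 0.191]
tool_rot: [0.111, 0.994, -0.0, 0.0]
ft_force: [-0.4, 0.7, -0.9]
grip_width: 0.0082
grip_force: 40.0
```

play_rows(steps=[-1,0,0,0,-1,-1,0,0,0,-1,-1,0,0,0,-0.8,-1,0,0,0,0,-1,0,0,0,0,-1,0,0,0,0,-1,0,0,0,0,-1,0,0,0,0,-1,0,0,0,0,-1,0,0,0,0])

```text
time: 24.55
position: [0.512, -0.1922, 0.1905]
tool_rot: [-0.027, 1.0, -0.0, -0.0]
ft_force: [0.6, -0.0, -0.5]
grip_width: 0.008
grip_force: 40.0
```

```bash
python3 -c "
from h import *
goalb([-.009,-.12,.19])
c=snap('scene','s3');p=robot.get_obs()['position']
u=proj(c,[p+[0,0,.044],p+[0,0,-.036],p+BR@[-.009,0,.0],p+BR@[.009,0,.0]]);print(u.round(1).tolist())
x,y=u.mean(0).astype(int)
g=c['image'].astype(int)
# greenness mask: background green
m=g[y-15:y+28,x-14:x+15]
for r in m: print(' '.join('%3d'%v for v in r[:,0]))
"
```

```text
t 24.55 pos [ 0.512  -0.1922  0.1905] F [ 0.6 -0.  -0.5] M [ 0.04  0.05 -0.02] w 0.008 gf 40.0
inBracket [-0.0537 -0.3934  0.1905] tooly deg 93.04
shift mm tool [-44.6 273.4   0.5] full-scale [-1.49  9.11  0.02]
[[190.3, 168.3], [193.2, 194.9], [189.6, 181.9], [194.3, 184.7]]
 23  24  25  24  25  23  17  12   9   7   6   6   9  17  33  52  58  47  27  13  13  16  21  21  22  21  21  21  22
 25  25  24  24  24  23  19  14   8   6   6   8   7  14  30  51  59  49  30  17  13  17  20  21  21  21  21  22  23
 24  24  25  25  25  25  20  14   7   7   7   7   7  15  30  52  59  50  33  16  13  15  20  22  22  22  23  23  23
 24  24  24  25  25  24  23  16   8   6   7   7   7  13  30  49  56  47  30  16  13  17  19  21  23  23  22  22  22
 24  25  25  26  25  25  22  16  10   8   7   5   7  11  24  41  47  37  24  14  12  15  19  21  22  23  21  22  21
 25  25  26  25  26  25  23  16   8   8   7   8   6   9  17  27  31  26  17  13  12  16  20  22  22  22  22  22  22
 26  26  26  26  25  25  23  19  13   9   8   6   6   9  13  18  20  19  19  14  14  19  21  23  22  22  22  22  22
 26  26  26
[... 3464 characters left out ...]
   4
 27  29  27  27  28  28  27  28  29  29  29  26  21  12  11   8   8   6   4   6   7   5   6   4   5   7   4   6   7
 28  28  28  28  28  28  28  28  28  29  28  27  24  17  11   9   5   6   7   5   6   7   7   5   6   4   5   6   6
 27  29  28  29  28  28  28  28  28  28  29  28  25  20  13   8   6   3   6   5   7   6   6   7   6   6   5   5   5
 29  28  29  29  27  28  29  28  27  27  28  28  26  23  16  10   8   7   4   4   6   6   6   6   7   7   5   6   7
 27  26  28  28  27  28  28  29  29  30  29  28  28  26  17  10   7   6   5   6   6   6   5   6   4   7   5   5   5
 27  28  27  28  28  28  29  28  30  29  28  29  29  27  17  10   6   6   5   7   6   6   7   5   5   5   5   5   3
```

play_rows(steps=[-1,-0.21,0.95,0,0,-1,-0.21,0.95,0,0,-1,-0.21,0.95,0,0,-1,-0.21,0.95,0,0,-1,-0.21,0.95,0,0,-1,-0.21,0.95,0,0,-1,-0.21,0.95,0,0,-1,-0.21,0.95,0,0,-1,-0.21,0.95,0,0,-1,-0.2,0.95,0,0])

```text
time: 25.6
position: [0.5596, 0.097, 0.1906]
tool_rot: [-0.027, 1.0, -0.0, 0.0]
ft_force: [0.2, -0.3, -0.4]
grip_width: 0.008
grip_force: 40.0
```

play_rows(steps=[-1,0,0.7,0,0,-1,0,0.5,0,0,-1,0,0.33,0,0,-1,0,0,0,0,-1,0,0,0.3,0,-1,0,0,0.3,0,-1,0,0,0,0,-1,0,0,0,0,-1,0,0,0,0,-1,0,0,0,0])

```text
time: 26.6
position: [0.5573, 0.1414, 0.1728]
tool_rot: [-0.026, 1.0, -0.0, 0.0]
ft_force: [-0.3, -0.4, 0.2]
grip_width: 0.008
grip_force: 40.0
```

```bash
python3 -c "
from h import *
goalb([.009,-.0624,.17])
c=snap('wrist','w7');p=robot.get_obs()['position']
k=lambda q:proj(c,q).round(1).tolist()
print('leg tip, 20,40 up',k([p+BR@[-.009,0,z] for z in(-.036,-.016,.004)]))
print('hole',k([BO+BR@[0,-.0624,.12]]),'shaft end edges',k([BO+BR@[x,-.0764,z] for x,z in((-.01,.11),(0,.12),(.01,.11))]))
x,y=map(int,proj(c,p+BR@[-.009,0,-.036])[0])
a=c['image'][:,:,::-1]
print(x,y);cv2.imwrite('pics/c9.png',cv2.resize(a[max(0,y-65):y+55,x-80:x+80],(800,600),interpolation=2))"
```

```text
t 26.6 pos [0.5573 0.1414 0.1728] F [-0.3 -0.4  0.2] M [0.02 0.   0.  ] w 0.008 gf 40.0
inBracket [ 0.0093 -0.0627  0.1728] tooly deg 93.03
shift mm tool [0.3 0.3 2.8] full-scale [0.01 0.01 0.09]
leg tip, 20,40 up [[253.6, 198.5], [253.6, 206.1], [253.6, 215.1]]
hole [[253.9, 192.7]] shaft end edges [[237.8, 178.6], [237.3, 192.7], [238.1, 200.7]]
253 198
```

View pics/c9.png

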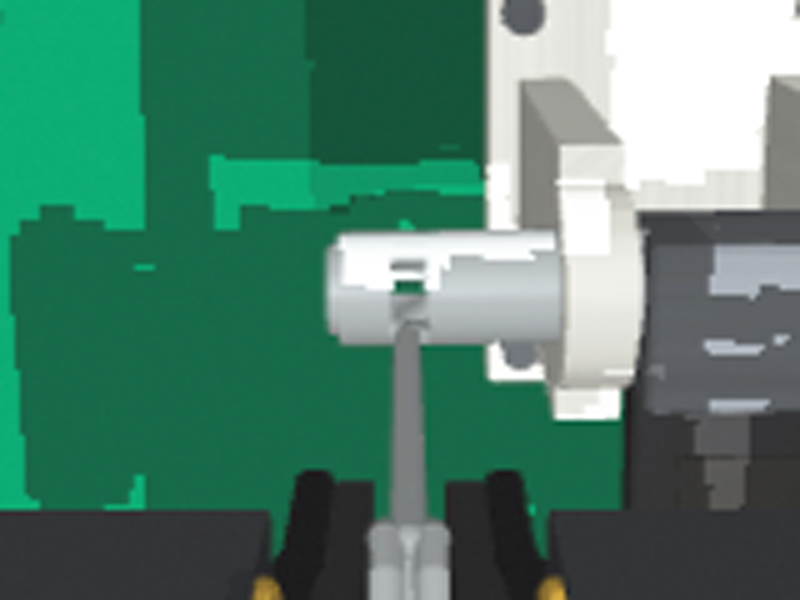

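The hole is at crop (392–428, 260–325), centred near (409,293). The leg tip is at (408,325), right in line with it. I'll shift about 0.9 mm in x and 0.3 mm in y, then go down gently.

play_rows(steps=[-1,0.03,0.01,0,0,-1,0,0,0.2,0,-1,0,0,0.15,0,-1,0,0,0.05,0,-1,0,0,0.03,0,-1,0,0,0.03,0,-1,0,0,0.03,0,-1,0,0,0.03,0,-1,0,0,0.03,0,-1,0,0,0.03,0])

```text
time: 27.65
position: [0.5561, 0.1419, 0.1552]
tool_rot: [-0.027, 1.0, -0.0, 0.0]
ft_force: [-0.1, 0.7, -0.8]
grip_width: 0.0079
grip_force: 40.0
```

play_rows(steps=[-1,0,0,0.02,0,-1,0,0,0.02,0,-1,0,0,0.02,0,-1,0,0,0.02,0,-1,0,0,0.02,0,-1,0,0,0.02,0,-1,0,0,0.02,0,-1,0,0,0.02,0,-1,0,0,0,0,-1,0,0,0,0])

```text
time: 28.65
position: [0.5561, 0.1418, 0.1503]
tool_rot: [-0.027, 1.0, -0.0, -0.0]
ft_force: [-0.3, -0.3, -0.6]
grip_width: 0.0079
grip_force: 40.0
```

```bash
python3 -c "
from h import *
goalb([.0083,-.0624,.17])"
```

```text
t 28.65 pos [0.5561 0.1418 0.1503] F [-0.3 -0.3 -0.6] M [ 0.09 -0.05 -0.02] w 0.0079 gf 40.0
inBracket [ 0.0081 -0.0622  0.1503] tooly deg 93.05
shift mm tool [ -0.2  -0.2 -19.7] full-scale [-0.01 -0.01 -0.66]
```

play_rows(steps=[-1,0,0,0.03,0,-1,0,0,0.03,0,-1,0,0,0.03,0,-1,0,0,0.03,0,-1,0,0,0.03,0,-1,0,0,0.04,0,-1,0,0,0.04,0,-1,0,0,0.04,0,-1,0,0,0.04,0,-1,0,0,0.04,0])

```text
time: 29.65
position: [0.5561, 0.1419, 0.1397]
tool_rot: [-0.027, 1.0, -0.0, -0.0]
ft_force: [0.5, 0.1, -1.6]
grip_width: 0.0082
grip_force: 40.0
```

play_rows(steps=[-1,0,0,0.025,0,-1,0,0,0.025,0,-1,0,0,0.025,0,-1,0,0,0.025,0,-1,0,0,0.025,0,-1,0,0,0.025,0,-1,0,0,0.025,0,-1,0,0,0.025,0,-1,0,0,0.025,0,-1,0,0,0.025,0])

```text
time: 30.65
position: [0.5574, 0.1419, 0.1329]
tool_rot: [-0.027, 1.0, 0.0, 0.001]
ft_force: [1.8, 0.1, 2.8]
grip_width: 0.0081
grip_force: 40.0
```

```bash
python3 -c "
from h import *
goalb([.0083,-.0624,.11])"
```

```text
t 30.65 pos [0.5574 0.1419 0.1329] F [1.8 0.1 2.8] M [ 0.1  -0.38  0.05] w 0.0081 gf 40.0
inBracket [ 0.0094 -0.0622  0.1329] tooly deg 93.05
shift mm tool [ 1.2 -0.2 22.9] full-scale [ 0.04 -0.01  0.76]
```

play_rows(steps=[-1,0,0,0.025,0,-1,0,0,0.025,0,-1,0,0,0.025,0,-1,0,0,0.025,0,-1,0,0,0.025,0,-1,0,0,0.025,0,-1,0,0,0.025,0,-1,0,0,0.025,0,-1,0,0,0.025,0,-1,0,0,0.025,0])

```text
time: 31.65
position: [0.5583, 0.142, 0.1277]
tool_rot: [-0.027, 1.0, 0.0, 0.003]
ft_force: [0.3, -0.6, 13.7]
grip_width: 0.0078
grip_force: 40.0
```

```bash
python3 -c "
from h import *
goalb([.0083,-.0624,.11])"
```

```text
t 31.65 pos [0.5583 0.142  0.1277] F [ 0.3 -0.6 13.7] M [ 0.02 -0.02  0.02] w 0.0078 gf 40.0
inBracket [ 0.0104 -0.0622  0.1277] tooly deg 93.05
shift mm tool [ 2.2 -0.2 17.6] full-scale [ 0.07 -0.01  0.59]
```

play_rows(steps=[-1,0,0,0.015,0,-1,0,0,0.015,0,-1,0,0,0.015,0,-1,0,0,0.015,0,-1,0,0,0.015,0,-1,0,0,0.015,0,-1,0,0,0,0,-1,0,0,0,0,-1,0,0,0,0,-1,0,0,0,0])

```text
time: 32.65
position: [0.5579, 0.142, 0.1233]
tool_rot: [-0.027, 1.0, 0.0, 0.002]
ft_force: [1.8, 0.5, 4.0]
grip_width: 0.0081
grip_force: 40.0
```

Resistance has dropped from 13.7 N to 4 N, so the leg is riding past the waist. I'll keep going gently.

play_rows(steps=[-1,0,0,0.02,0,-1,0,0,0.02,0,-1,0,0,0.02,0,-1,0,0,0.02,0,-1,0,0,0.02,0,-1,0,0,0.02,0,-1,0,0,0.02,0,-1,0,0,0.02,0,-1,0,0,0.02,0,-1,0,0,0.02,0])

```text
time: 33.65
position: [0.5573, 0.1419, 0.1162]
tool_rot: [-0.027, 1.0, 0.0, 0.001]
ft_force: [5.1, 0.1, 0.9]
grip_width: 0.0079
grip_force: 40.0
```

```bash
python3 -c "
from h import *
goalb([.0083,-.0624,.11])"
```

```text
t 33.65 pos [0.5573 0.1419 0.1162] F [5.1 0.1 0.9] M [ 0.11 -1.01  0.01] w 0.0079 gf 40.0
inBracket [ 0.0093 -0.0622  0.1162] tooly deg 93.04
shift mm tool [ 1.1 -0.2  6.2] full-scale [ 0.04 -0.01  0.21]
```

play_rows(steps=[-1,-0.03,0,0.015,0,-1,0,0,0.015,0,-1,0,0,0.015,0,-1,0,0,0.015,0,-1,0,0,0.015,0,-1,0,0,0.015,0,-1,0,0,0.015,0,-1,0,0,0.015,0,-1,0,0,0.015,0,-1,0,0,0,0])

```text
time: 34.65
position: [0.5564, 0.1419, 0.1118]
tool_rot: [-0.027, 1.0, -0.0, -0.001]
ft_force: [3.4, 0.1, -2.2]
grip_width: 0.0078
grip_force: 40.0
```

play_rows(steps=[-1,0,0,0.01,0,-1,0,0,0.01,0,-1,0,0,0.01,0,-1,0,0,0.01,0,-1,0,0,0.01,0,-1,0,0,0.01,0,-1,0,0,0.01,0,-1,0,0,0.01,0,-1,0,0,0,0,-1,0,0,0,0])

```text
time: 35.65
position: [0.5564, 0.1419, 0.1096]
tool_rot: [-0.027, 1.0, -0.0, -0.001]
ft_force: [0.9, -0.2, 0.2]
grip_width: 0.0083
grip_force: 40.0
```

```bash
python3 -c "
from h import *
goalb([.0083,-.0624,.11])"
```

```text
t 35.65 pos [0.5564 0.1419 0.1096] F [ 0.9 -0.2  0.2] M [ 0.09 -0.02 -0.01] w 0.0083 gf 40.0
inBracket [ 0.0084 -0.0621  0.1096] tooly deg 93.05
shift mm tool [ 0.1 -0.3 -0.4] full-scale [ 0.   -0.01 -0.01]
```

play_rows(steps=[-1,0,0,0.01,0,-1,0,0,0.01,0,-1,0,0,0.01,0,-1,0,0,0.01,0,-1,0,0,0.01,0,-1,0,0,0,0,-1,0,0,0,0,-1,0,0,0,0,-1,0,0,0,0,-1,0,0,0,0])

```text
time: 36.65
position: [0.5572, 0.1419, 0.1083]
tool_rot: [-0.027, 1.0, -0.0, 0.0]
ft_force: [0.8, 0.4, 1.0]
grip_width: 0.0083
grip_force: 40.0
```

play_rows(steps=[-1,0,0,0.01,0,-1,0,0,0.01,0,-1,0,0,0.01,0,-1,0,0,0.01,0,-1,0,0,0,0,-1,0,0,0,0,-1,0,0,0,0,-1,0,0,0,0,-1,0,0,0,0,-1,0,0,0,0])

```text
time: 37.65
position: [0.5576, 0.1419, 0.1073]
tool_rot: [-0.027, 1.0, 0.0, 0.001]
ft_force: [3.2, 0.8, 4.7]
grip_width: 0.0082
grip_force: 40.0
```

```bash
python3 -c "
from h import *
goalb([.0083,-.0624,.11])"
```

```text
t 37.65 pos [0.5576 0.1419 0.1073] F [3.2 0.8 4.7] M [ 0.11 -0.5  -0.02] w 0.0082 gf 40.0
inBracket [ 0.0096 -0.0622  0.1073] tooly deg 93.05
shift mm tool [ 1.3 -0.2 -2.7] full-scale [ 0.04 -0.01 -0.09]
```

play_rows(steps=[-1,-0.02,0,-0.03,0,-1,0,0,0,0,-0.7,0,0,0,0,-0.6,0,0,0,0,-0.5,0,0,0,0,-0.5,0,0,0,0,-0.5,0,0,0,0,-0.5,0,0,0,0,-0.5,0,0,0,0,-0.5,0,0,0,0])

```text
time: 38.65
position: [0.5576, 0.1419, 0.1079]
tool_rot: [-0.027, 1.0, -0.0, -0.0]
ft_force: [-0.9, -0.9, 0.4]
grip_width: 0.0215
grip_force: 0.0
```

play_rows(steps=[-0.5,0,0,-0.1,0,-0.5,0,0,-0.3,0,-0.5,0,0,-0.5,0,-0.5,0,0,-0.8,0,-0.5,0,0,-0.8,0,-0.5,0,0,-0.8,0,-0.5,0,0,-0.5,0,-0.5,0,0,0,0,-0.5,0,0,0,0,-0.5,0,0,0,0])

```text
time: 39.65
position: [0.5567, 0.1419, 0.221]
tool_rot: [-0.027, 1.0, -0.0, -0.001]
ft_force: [0.2, -0.1, 1.0]
grip_width: 0.0216
grip_force: 0.0
```

```bash
python3 -c "
from h import *
goalb([.0083,-.0624,.11])
c=snap('wrist','w8')
k=lambda q:proj(c,q).round(1).tolist()
print('coil',k([BO+BR@[.009,-.0622,z] for z in (.153,.164)]),'shaft end',k([BO+BR@[0,-.076,.12]]))
x,y=map(int,proj(c,BO+BR@[.005,-.0622,.14])[0])
g=c['image'][:,:,0][y-26:y+26:2,x-26:x+26:2]
print(x,y)
for r in g: print(' '.join('%3d'%v for v in r))
s=snap('scene','s4')
u,v=map(int,proj(s,BO+BR@[.005,-.0622,.12])[0]);print(u,v,'pred coil/axis/tip',proj(s,[BO+BR@[.009,-.0622,.153],BO+BR@[0,-.0622,.11],BO+BR@[0,-.0622,.073]]).round(1).tolist())
for r in s['image'][v-16:v+18,u-14:u+14,0]: print(' '.join('%3d'%q for q in r))
"
```

```text
t 39.65 pos [0.5567 0.1419 0.221 ] F [ 0.2 -0.1  1. ] M [-0.01  0.01 -0.02] w 0.0216 gf 0.0
inBracket [ 0.0087 -0.0622  0.221 ] tooly deg 93.05
shift mm tool [  0.2  -0.2 111. ] full-scale [ 0.01 -0.01  3.7 ]
coil [[253.6, 198.9], [253.6, 202.4]] shaft end [[239.8, 181.2]]
253 191
 13  13  13  13  13  12  11  13  15  16  11  15  23  23  15  13  10  13  13  14  61 255 255 242 132 132
 14  13  15  15  12  14  11  12  17  24  23  23  23  25  23  23  22  23  23  22  56 252 254 242 131 132
 14  14  13  17  13  10  14  12  38  38  37  40  43 133  76  51  52  53  53  51  71 251 240 201 123 125
 14  16  12  13  12  13  14  66 226 226 227 228 227 225 224 228 232 233 233 233 235 235 236 236 237 237
 22  23  22  23  23  24  63 232 251 251 251 251 251 251 251 252 251 251 252 252 252 252 252 252 252 252
 24  22  23  22  24  22  75 253 254 254 254 254 133 125 125 213 254 254 254 254 255 255 255 255 255 255
 24  24  24  23  23  22  83 255 255 255 255 255 252 245 244 242 255 255 255 255 255 255 255 255 255 255
 25  22  22  24  22  22 100 255 255 255 255 255 229 159 157 249 255 255 255 255 255 255 25
[... 5069 characters left out ...]
  95  98  99  95  93  90  90
 25  25  24  22  20  21  21  21  21  24  41  66  78  86  88  91  92  92  91  91  93  96  98  97  93  91  91  90
 24  24  23  20  22  21  20  20  23  29  48  70  82  88  89  89  90  89  90  90  94  97 100  99  95  92  90  90
 24  23  22  21  21  22  21  23  35  59  81  90  89  89  90  90  90  89  90  91  93  98 100 101  97  92  90  89
 24  24  22  21  22  22  23  31  61 103 126 119  98  90  89  90  90  89  89  91  93  97 100 101  97  91  90  89
 21  23  20  21  21  22  31  48  83 124 139 122  99  90  89  90  90  89  90  90  94  98  99 100  95  89  86  87
 16  19  18  18  20  25  37  58  85 108 114 103  92  90  90  90  90  90  90  92  95  96  98  99  94  85  84  85
```

```bash
python3 -c "
from rig import robot
print(robot.hand_in())"
```

```text
the job is handed in; nothing more can be done
None
```

The pin is fully home against the bush, and the R-clip is through the cross-hole, seated at its hard stop and let go. The job was handed in at about 40 s; no verdict came back, and the bent leg's snap-shut was judged from the force drop and the stop, not seen.

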